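Clear a nursery nightstand for the night

TASK

Tidy the nightstand for the night: stand all the baby-food jars upright in the free cells of the caddy, one jar to a cell, and put the rattle and the teething ring in the open drawer of the little chest, then slide the drawer fully shut with both inside. Leave the glass jar of cotton pads in its caddy cell, and do not disturb the baby monitor or the board book.

Things in the scene. Friction and masses are not known exactly. Their poses are not given: they have to be found in the camera images.
- jar0: small upright baby-food jar with a paper label and a flat white screw lid, 50 mm diameter, 75 mm tall; origin at the centre of its underside, z up its axis. To go in the caddy. Three or four of the four jars are present.
- jar1: small upright baby-food jar with a paper label and a flat white screw lid, 50 mm diameter, 75 mm tall; origin at the centre of its underside, z up its axis. To go in the caddy. Three or four of the four jars are present.
- jar2: small upright baby-food jar with a paper label and a flat white screw lid, 50 mm diameter, 75 mm tall; origin at the centre of its underside, z up its axis. To go in the caddy. Three or four of the four jars are present.
- jar3: small upright baby-food jar with a paper label and a flat white screw lid, 50 mm diameter, 75 mm tall; origin at the centre of its underside, z up its axis. To go in the caddy. Three or four of the four jars are present.
- padjar0: larger lidded glass jar of cotton pads, 54 mm diameter glass with a 56 mm beech lid and small bead knob, 94 mm tall, already standing in one cell of the caddy and staying there; origin at the centre of its underside. Just one of padjar0..2 is present, each in a different cell.
- padjar1: larger lidded glass jar of cotton pads, 54 mm diameter glass with a 56 mm beech lid and small bead knob, 94 mm tall, already standing in one cell of the caddy and staying there; origin at the centre of its underside. Just one of padjar0..2 is present, each in a different cell.
- padjar2: larger lidded glass jar of cotton pads, 54 mm diameter glass with a 56 mm beech lid and small bead knob, 94 mm tall, already standing in one cell of the caddy and staying there; origin at the centre of its underside. Just one of padjar0..2 is present, each in a different cell.
- caddy: fixed plywood caddy, open topped, 245 (its x) x 165 (its y) mm, 36 mm tall, walls, dividers and floor 5 mm thick, divided into 3 cells along x by 2 along y, cell pitch 80 mm, each cell about 75 mm square inside; origin at the centre of its underside
- cell0 (a point): centre of one caddy cell, on the cell's floor (5 mm above the table)
- cell1 (a point): centre of one caddy cell, on the cell's floor (5 mm above the table)
- cell2 (a point): centre of one caddy cell, on the cell's floor (5 mm above the table)
- cell3 (a point): centre of one caddy cell, on the cell's floor (5 mm above the table)
- cell4 (a point): centre of one caddy cell, on the cell's floor (5 mm above the table)
- cell5 (a point): centre of one caddy cell, on the cell's floor (5 mm above the table)
- rattle: beech rattle like a small dumbbell, 112 mm long along its x, lying: two rounded 30 mm cube heads joined by a round handle 18 mm thick and 52 mm long; origin below its middle on its underside, the handle's axis 15 mm above it. To go in the drawer.
- teether: round silicone teething ring lying flat, 72 mm outside, 42 mm hole, 16 mm thick; origin at the centre of its underside. To go in the drawer.
- chest_drawer0 (a joint): how far the drawer of the chest is pulled out (m): 0 fully shut, 0.15 to 0.172 at the start; it slides out along the chest's own -x and stays where it is left
- drawer_in (a point): centre of the drawer's inner floor, moves with the drawer; x points to the drawer's back (into the chest), y to its left, z up. The floor is 22 mm above the table and the inside is 215 (x) x 158 (y) mm with sides 46 mm tall; the drawer's front panel top is 78 mm above the table. When the drawer is out by q, the floor from x = -0.107 to x = q - 0.113 is clear of the chest's top
- chest_drawer0_handle (a point): middle of the drawer's wooden bar handle, 11 mm thick, 100 mm long, about 52 mm above the table and 35 mm in front of the front panel (moves with the drawer)
- chest: fixed low chest of one drawer, 260 (x) x 200 (y) x 90 mm tall, its front faces its own -x, towards the robot; origin at the centre of its underside
- monitor: grey baby monitor camera, 56 mm wide, 90 mm tall, standing on the chest; bystander, leave alone; origin at the centre of its foot
- book: square board book, 134 x 134 x 21 mm, lying flat beyond the work; bystander, leave alone; origin at the centre of its underside
Things that resemble listed ones, but are neither listed nor needed, are in the scene too. Leave any blue, pink or yellow look-alike of the jar3 alone.

How it is judged:
By the outcome, as a careful person would: the job done as asked, in the order asked, and still so for the second after the job is handed in, with the robot touching nothing.
Of jar0, jar1, jar2, jar3 only 3 to 4 are there at a start; the rules pass over those that are not, and their reading is None.
Of padjar0, padjar1, padjar2 only 1 to 1 are there at a start; the rules pass over those that are not, and their reading is None.
At some moment in a run one of rattle, teether may be knocked a few centimetres aside while the robot is not near it.
It also fails if it takes over 208 s, if anything falls off the work surface, if the arm or the gripper's body presses on something with over 40 N, if the wrist force passes 120 N, or if a joint passes its speed limit or range.

ROBOT

A 6-joint arm with a two-finger parallel gripper is mounted at the origin on the work surface. World frame = base frame: x ahead of the robot, y to its left, z up, the work surface at z = 0. Lengths are in m, angles in degrees, forces in N, time in s.
With the tool pointing down it reaches from about 0.35 to 0.875 m from the base axis. Payload 4.2 kg.
Tool frame: the origin (TCP) lies on the centre line of the jaws, within the pads' length; the fingertips stand r.tip_extent ahead of it and the grasp point (between the pads) lies 11 mm behind it (r.tip_extent is the distance from the TCP to the fingertips, in m); z points along the fingers, y is the line along which they close (so a half turn about z gives the same grasp; the last joint's range is limited). The gripper opens to 87 mm and grips with 3 to 60 N. Pads are 19 mm wide; open, the fingers measure 117 mm over their backs; the gripper's body (75 mm by 190 mm) begins 51 mm behind the grasp point.
Start: joints at [-61.73, 22.042, 0.453, 0, -68.411, -14.817], TCP at [0.145, -0.608, 0.231] pointing down, gripper open.
Joint ranges: [-179.83, 179.83], [-69.29, 118.12], [-61.27, 80.66], [-181.25, 117.63], [-171.15, -9.14], [-177.46, 177.46]. Speed limits (degrees/s): [159.86, 159.86, 180, 180, 180, 180].

INTERFACE

Orientations are given as a 3x3 rotation matrix whose columns are the frame's x, y, z axes.
In Python, from station import r gives the robot as it stands.
- The arm moves only by the shell command python3 -m jog 'ROWS'. ROWS is text: rows parted by semicolons, each of 5 numbers parted by spaces: the opening, from 0 (shut) to 1 (fully open), then the shift along the world's x, y, z in mm, then the turn about the world's z in degrees. In form: hand dx dy dz roll; .... A call has 1 to 5 rows; each row shifts and turns the commanded pose from where the row before left it; what a row does not reach is not made up. A row lasts 1/8 s, in which the tool goes at most 62.5 mm and 10.7 degrees, less where a joint would pass 70% of its speed; a pose out of reach is approached as far as the arm can. A call is refused whole if a number of a shift passes 62.5 or a number of a turn 10.7, either way. A call with a gripper value outside its range is refused whole. The fingers move at their own pace and stop on an object; the grip force is fixed at half the most. Time passes only in rows, so rows that do not move let the fingers close. It gives the time, the measured TCP pose, the force, the opening and the grip force at its end, in the units of the state.
- r.sense(): the state, without advancing time (a new reading comes with each control period).
- r.capture(name): name is "scene" or "top"; returns a dict with "pixels" (480x640x3 uint8, red, green, blue), "fovy" (degrees; the focal length in pixels is half the picture's height over the tangent of half this angle, whatever the lens; pixels are square), "cx", "cy" (the principal point, pixels), "k1" (the pictures are not rectified: a ray, as slopes to the right and down, at radius r is drawn at 1 + k1 r^2 times it, then the intrinsics apply), "origin" and "orientation" of the camera in the world. Camera axes: x right, y down, z forward; pixel columns grow to the right and rows downward; lengths in m; the calibration is good to about 2 mm. A picture is of the moment at which its call begins. There is no depth.
- r.finish_job(): hands the job in; it is judged then, once.
The state is a dict: "time_s": time; "joints": joint angles; "joint_velocities": joint speeds; "effort": joint torques, N m; "tcp_pos": TCP position; "ee_rot": TCP orientation; "wrist_force": force on the tool from outside, world axes, zero at the start; "moment": the same for the moment, N m; "gripper_width": opening from 0.0 (shut) to 1.0 (fully open); "gripper_force": force on a finger pad.
Only numpy, scipy, OpenCV 4.12 (cv2) and the standard library are available. Lean on these libraries where they do the work, as an engineer would, in place of code of your own. Each camera call takes 0.05 s, during which the arm holds its last target. There are 200 camera calls.

## Working session

There is one attempt and no reset: what is moved stays moved. The work goes in short steps, Python scripts to look and compute and a shell command to move; the robot and the scene stay as the last step left them, time stands still between calls to the robot, and variables do not carry over. Pictures are saved under pics/ and viewed, at most 17 in all, crops included, and the job is handed in when it is done.

```bash
mkdir -p pics; ls; python3 - <<'E'
from station import r
import cv2
print(r.tip_extent, {k:v for k,v in r.sense().items()})
for n in("scene","top"):
    c=r.capture(n); cv2.imwrite(f"pics/{n}0.png",c["pixels"][:,:,::-1])
    print(n,{k:c[k] for k in c if k!="pixels"})
E
```

```text
pics
0.008 {'time_s': 0.0, 'joints': array([-6.17313799e+01,  2.20895887e+01,  3.79345404e-01, -3.07539210e-02,
       -6.84075146e+01, -1.48137589e+01]), 'joint_velocities': array([-0.07741345, -0.09102114, -0.09644744, -0.02220879,  0.0654729 ,
       -0.07152532]), 'effort': array([-3.24520415e-04, -3.90664780e+01,  1.87406999e+01,  4.21973661e+00,
        1.11207756e-02, -1.96888382e-04]), 'tcp_pos': array([ 0.14529071, -0.60728528,  0.22946437]), 'ee_rot': array([[-9.72599581e-01, -2.32486064e-01, -5.33793629e-04],
       [-2.32486673e-01,  9.72597429e-01,  2.04647321e-03],
       [ 4.33898093e-05,  2.11449889e-03, -9.99997764e-01]]), 'wrist_force': array([-0.19960942, -0.57343687, -0.53614186]), 'moment': array([ 0.01164795,  0.01656307, -0.05295233]), 'gripper_force': 0.0, 'gripper_width': 1.0057521915669414}
scene {'fovy': 53.70972357829136, 'cx': 315.1000795171064, 'cy': 238.91386907647367, 'k1': -0.0040395497454032685, 'origin': array([ 0.90289536, -0.56438507,  0.61675755]), 'orientation': array([[ 8.72467701e-01,  2.88087838e-01, -3.94722065e-01],
       [ 4.88671590e-01, -5.15064062e-01,  7.04208129e-01],
       [-4.33352955e-04, -8.07288306e-01, -5.90157100e-01]])}
top {'fovy': 52.60849617928219, 'cx': 313.14348889816324, 'cy': 248.89883705884665, 'k1': -0.001955669506055696, 'origin': array([0.49759675, 0.04685085, 1.23229402]), 'orientation': array([[-0.00929467, -0.99845265,  0.05482625],
       [-0.99994052,  0.00959348,  0.00518932],
       [-0.00570727, -0.05477475, -0.99848243]])}
```

View pics/scene0.png

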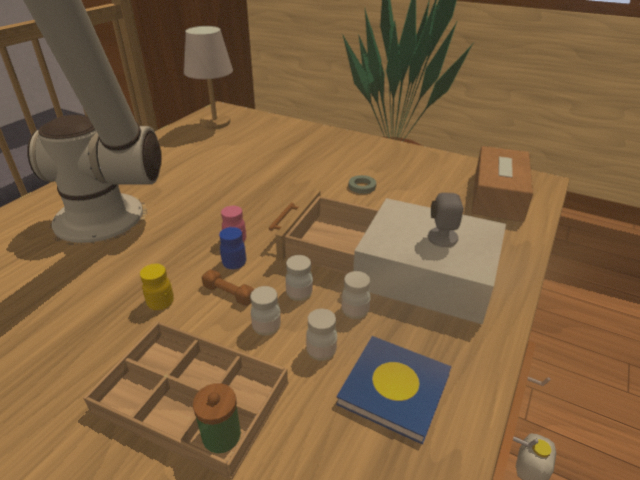

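View pics/top0.png

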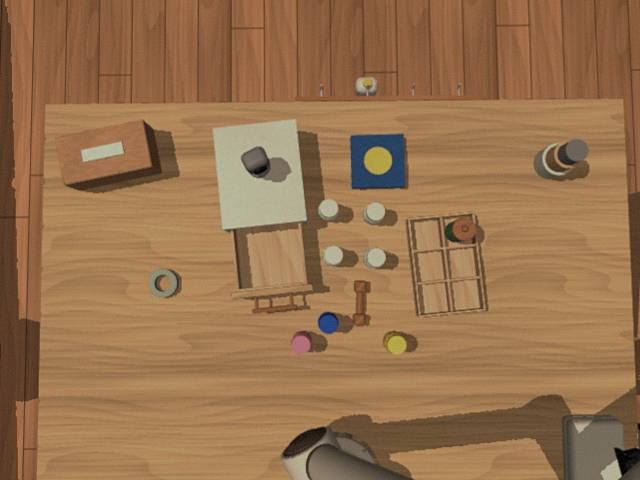

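The four white jars are in the top view at (329,210), (374,213), (333,256) and (374,258). The rattle is at (360,303), the ring at (164,283), the pad jar at (462,229), and the caddy is centred near (447,265). The drawer is open, with its handle at (280,305), and the blue, pink and yellow look-alikes sit nearby.

```bash
cat > h.py <<'E'
import numpy as np, cv2
from station import r
def ray(c,uv):
    f=240/np.tan(np.radians(c["fovy"]/2)); d=(np.atleast_2d(uv)-[c["cx"],c["cy"]])/f
    u=d.copy()
    for _ in range(5): u=d/(1+c["k1"]*(u**2).sum(1,keepdims=True))
    return np.c_[u,np.ones(len(u))]@c["orientation"].T
def plane(c,uv,z):
    D=ray(c,uv); return (c["origin"]+D*((z-c["origin"][2])/D[:,2])[:,None])[:,:2]
def proj(c,P):
    f=240/np.tan(np.radians(c["fovy"]/2)); q=(np.atleast_2d(P)-c["origin"])@c["orientation"]
    u=q[:,:2]/q[:,2:]; u=u*(1+c["k1"]*(u**2).sum(1,keepdims=True)); return u*f+[c["cx"],c["cy"]]
def comps(m,lo,hi):
    n,l,s,ce=cv2.connectedComponentsWithStats(m.astype(np.uint8))
    return [(s[i,4],ce[i],s[i,:4],l==i) for i in range(1,n) if lo<s[i,4]<hi]
def hsv(c): return cv2.cvtColor(c["pixels"],cv2.COLOR_RGB2HSV).astype(int)
E
python3 - <<'E'
from h import *
np.set_printoptions(precision=4,suppress=True)
c=r.capture("top");H=hsv(c)
for p in [(329,210),(333,256),(164,272),(360,288),(360,303),(463,229),(260,262),(415,263),(443,250),(270,290),(280,308),(200,300),(260,190)]: print(p,H[p[1],p[0]])
m=(H[...,1]<45)&(H[...,2]>130)
for a,ce,bb,_ in comps(m,100,20000): print("white",a,ce,bb,plane(c,ce,.075))
for u in [(214,129),(297,121),(306,218),(222,228)]: print("chest",plane(c,u,.09))
for u in [(407,217),(475,213),(487,310),(418,316)]: print("caddy",plane(c,u,.036))
print("handle",plane(c,[(254,311),(309,307)],.057),"front",plane(c,[(232,294),(312,289)],.078))
m=np.zeros(m.shape,bool);m[262:305,145:183]=H[262:305,145:183,1]<75
for a,ce,bb,_ in comps(m,50,3000): print("ring",a,ce,bb,plane(c,ce,.008))
cv2.imwrite("pics/crop1.png",cv2.resize(c["pixels"][195:350,220:500,::-1],None,fx=2.8,fy=2.8,interpolation=cv2.INTER_CUBIC))
E
```

```text
(329, 210) [ 26  41 179]
(333, 256) [ 27  42 184]
(164, 272) [ 34  41 138]
(360, 288) [ 11 154 146]
(360, 303) [ 13 159 135]
(463, 229) [ 12 153 138]
(260, 262) [ 15 118 166]
(415, 263) [ 15 125 102]
(443, 250) [ 16 119 131]
(270, 290) [ 15 125 172]
(280, 308) [ 11 151 142]
(200, 300) [ 14 128 170]
(260, 190) [ 26  46 182]
white 3420 [247.3675 194.9626] [215 139  89  91] [[0.6925 0.2098]]
white 469 [102.3646 151.5778] [ 82 142  42  20] [[0.802 0.561]]
white 213 [327.2817 208.3146] [319 200  19  19] [[0.6583 0.0181]]
white 176 [373.1136 212.0341] [364 204  20  17] [[ 0.6482 -0.0916]]
white 261 [332.0996 255.1724] [323 246  20  19] [[0.5457 0.0078]]
white 231 [374.2424 257.4848] [364 249  21  18] [[ 0.5393 -0.0926]]
white 114 [165.886  279.0263] [151 270  25  25] [[0.4926 0.4045]]
chest [[0.8498 0.2873]]
chest [[0.867  0.0885]]
chest [[0.6337 0.069 ]]
chest [[0.6119 0.2678]]
caddy [[ 0.6401 -0.1799]]
caddy [[ 0.6484 -0.3481]]
caddy [[ 0.4095 -0.3709]]
caddy [[ 0.3964 -0.2019]]
handle [[0.4137 0.1968]
 [0.4221 0.0642]] front [[0.4557 0.2463]
 [0.4658 0.0564]]
ring 442 [163.086  282.6425] [149 269  29  28] [[0.4833 0.4323]]
```

View pics/crop1.png

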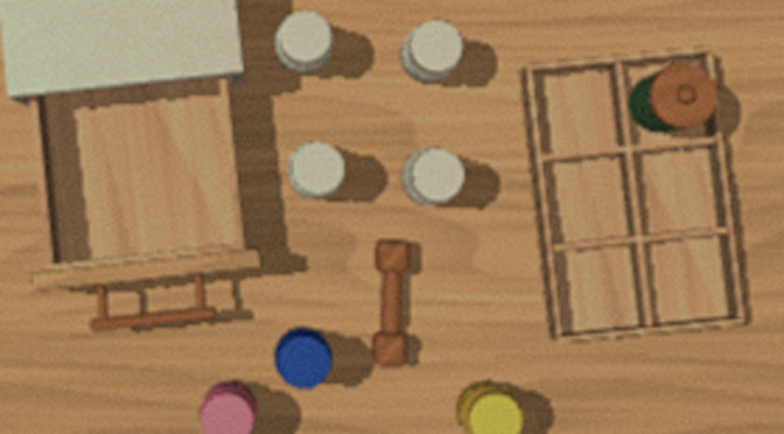

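The crop shows the lids at roughly full-frame (328.6,209.6), (375.4,211.8), (332.9,255.4) and (375.7,257.9). The rattle heads are at (360.7,286.4) and (358.9,319.6), and the pad jar is in the far-right cell. The other five cells are free.

```bash
cat > jobs.py <<'E'
E
python3 - <<'E'
from h import *
np.set_printoptions(precision=4,suppress=True)
c=r.capture("top");s=r.capture("scene")
off=lambda L:np.array(L)/2.8+[220,195]
J=plane(c,off([(304,41),(435,47),(316,169),(436,176)]),.075);print("jars ABCD\n",J)
print("scene lids",proj(s,np.c_[J,[.075]*4]))
H=hsv(c)
k=np.zeros(H.shape[:2],bool);k[275:332,345:375]=(H[275:332,345:375,1]>140)&(H[275:332,345:375,0]<14)&(H[275:332,345:375,2]>105)
for a,ce,bb,_ in comps(k,60,3000): print("rattle",a,ce,bb,plane(c,ce,.02))
print("heads",plane(c,off([(394,256),(389,349)]),.03))
K=plane(c,off([(523,67),(712,52),(748,322),(556,338)]),.036);o=K.mean(0)
u=(K[0]+K[1]-K[2]-K[3]);a=np.arctan2(u[1],u[0]);print("caddy",K,o,np.degrees(a),np.linalg.norm(u)/2,np.linalg.norm(K[0]-K[1]))
U=np.array([np.cos(a),np.sin(a)]);V=np.array([-U[1],U[0]])
for i in(1,0,-1):print([o+.08*i*U+.04*j*V for j in(1,-1)])
q=plane(s,[(216,394)],.09);print("pad lid scene",q)
E
python3 -m jog '1 45 60 0 10.2;1 45 60 0 10.2;1 45 60 0 10.2;1 45 60 0 10.2;1 45 60 0 10.2'
```

```text
jars ABCD
 [[ 0.655   0.015 ]
 [ 0.6488 -0.097 ]
 [ 0.5453  0.006 ]
 [ 0.5383 -0.096 ]]
scene lids [[353.6348 277.6834]
 [319.4652 316.9826]
 [296.9345 261.1936]
 [261.9528 293.3337]]
rattle 232 [359.2586 295.0172] [354 281  11  33] [[ 0.4482 -0.0604]]
rattle 104 [358.4808 319.6346] [353 315  11  11] [[ 0.3874 -0.0576]]
heads [[ 0.4697 -0.0635]
 [ 0.3883 -0.0579]]
caddy [[ 0.6353 -0.1792]
 [ 0.647  -0.3463]
 [ 0.4095 -0.3712]
 [ 0.3971 -0.2033]] [ 0.5222 -0.275 ] 5.880967888145051 0.2390945437591336 0.1674737673757766
[array([ 0.5977, -0.227 ]), array([ 0.6059, -0.3066])]
[array([ 0.5181, -0.2352]), array([ 0.5263, -0.3148])]
[array([ 0.4385, -0.2434]), array([ 0.4467, -0.323 ])]
pad lid scene [[ 0.6051 -0.2972]]
time_s: 0.88
tcp_pos: [0.3338, -0.3562, 0.2307]
ee_rot: [[-0.426, -0.905, 0.0], [-0.905, 0.426, -0.0], [0.0, -0.001, -1.0]]
wrist_force: [0.9, -0.2, 0.2]
gripper_width: 0.998
gripper_force: 0.0
```

```bash
rm jobs.py; python3 -m jog '1 0 0 0 0;1 42 53 0 7.6;1 42 53 0 7.6;1 42 53 0 7.6;1 42 53 0 7.6'; python3 -m jog '1 0 0 -60 0;1 0 0 0 0;1 0 0 0 0'
```

```text
time_s: 1.5
tcp_pos: [0.489, -0.1612, 0.2307]
ee_rot: [[0.087, -0.996, 0.0], [-0.996, -0.087, -0.0], [0.0, -0.0, -1.0]]
wrist_force: [1.6, -1.7, 0.8]
gripper_width: 1.002
gripper_force: 0.0
time_s: 1.88
tcp_pos: [0.489, -0.1632, 0.1721]
ee_rot: [[0.084, -0.996, 0.002], [-0.996, -0.084, -0.001], [0.001, -0.002, -1.0]]
wrist_force: [1.3, 0.3, 0.8]
gripper_width: 0.997
gripper_force: 0.0
```

```bash
python3 -m jog '1 24 33 0 0;1 25 34 0 0;1 0 0 -45 0;1 0 0 -45 0;1 0 0 -35 0'; python3 -m jog '1 0 0 0 0;0.5 0 0 0 0;0.4 0 0 0 0;0.4 0 0 0 0;0.4 0 0 0 0';
```

```text
time_s: 2.5
tcp_pos: [0.5389, -0.0959, 0.0467]
ee_rot: [[0.083, -0.997, 0.004], [-0.997, -0.083, -0.0], [0.0, -0.004, -1.0]]
wrist_force: [-0.5, -0.3, -0.3]
gripper_width: 1.0
gripper_force: 0.0
time_s: 3.12
tcp_pos: [0.5377, -0.0948, 0.0463]
ee_rot: [[0.085, -0.996, 0.002], [-0.996, -0.085, 0.0], [0.0, -0.002, -1.0]]
wrist_force: [1.8, 1.0, 0.5]
gripper_width: 0.629
gripper_force: 0.6
```

```bash
python3 -m jog '0.3 0 0 0 0;0.3 0 0 0 0;0.3 0 0 0 0;0.3 0 0 10 0;0.3 0 0 40 0'; python3 -m jog '0.3 0 0 60 0;0.3 20 -44 0 0;0.3 20 -44 0 0;0.3 20 -43 0 0;0.3 0 0 0 0'
```

```text
time_s: 3.75
tcp_pos: [0.5336, -0.095, 0.0931]
ee_rot: [[0.083, -0.996, -0.01], [-0.997, -0.083, -0.0], [-0.001, 0.01, -1.0]]
wrist_force: [0.7, 1.1, -0.5]
gripper_width: 0.553
gripper_force: 30.0
time_s: 4.38
tcp_pos: [0.5964, -0.2283, 0.1539]
ee_rot: [[0.08, -0.997, -0.003], [-0.997, -0.08, 0.001], [-0.001, 0.003, -1.0]]
wrist_force: [-0.6, 0.6, -2.3]
gripper_width: 0.556
gripper_force: 30.0
```

```bash
python3 -m jog '0.3 0 0 -50 0;0.3 0 0 -35 0;0.3 0 0 -10 0;0.3 0 0 -7 0;0.3 0 0 0 0'; python3 - <<'E'
from h import *
for n in("top","scene"):
    c=r.capture(n)
    cv2.imwrite(f"pics/{n}1.png",c["pixels"][:,:,::-1])
E
```

```text
time_s: 5.0
tcp_pos: [0.5977, -0.2257, 0.0544]
ee_rot: [[0.085, -0.996, 0.001], [-0.996, -0.085, -0.0], [0.0, -0.001, -1.0]]
wrist_force: [-0.3, -0.8, -1.1]
gripper_width: 0.552
gripper_force: 30.0
```

View pics/scene1.png

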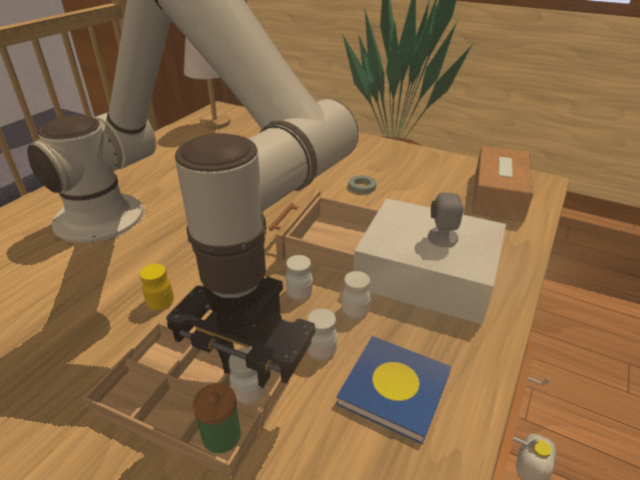

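The jar is inside the far-left cell at pixel (247,375), clear of the pad jar at (217,418).

```bash
python3 -m jog '0.3 0 0 -2 0;0.75 0 0 0 0;0.75 0 0 0 0;0.75 0 0 0 0;0.75 0 0 20 0'; python3 -m jog '0.75 0 0 50 0;1 0 0 36 0;1 17 44 0 0;1 17 43 0 0;1 17 43 0 0'; python3 -m jog '1 0 0 0 0;1 0 0 0 0'
```

```text
time_s: 5.72
tcp_pos: [0.596, -0.2257, 0.0702]
ee_rot: [[0.084, -0.996, -0.004], [-0.996, -0.084, 0.001], [-0.001, 0.004, -1.0]]
wrist_force: [0.1, -0.7, 0.9]
gripper_width: 0.742
gripper_force: 0.0
time_s: 6.35
tcp_pos: [0.6486, -0.0948, 0.158]
ee_rot: [[0.084, -0.996, 0.001], [-0.996, -0.084, 0.0], [0.0, -0.001, -1.0]]
wrist_force: [0.6, 0.1, 0.3]
gripper_width: 0.99
gripper_force: 0.0
time_s: 6.6
tcp_pos: [0.648, -0.0959, 0.1575]
ee_rot: [[0.085, -0.996, -0.0], [-0.996, -0.085, -0.0], [0.0, 0.0, -1.0]]
wrist_force: [-0.2, 0.0, -0.2]
gripper_width: 0.998
gripper_force: 0.0
```

```bash
python3 -m jog '1 0 0 -50 0;1 0 0 -50 0;1 0 0 -11 0;1 0 0 0 0;0.3 0 0 0 0'; python3 -m jog '0.3 0 0 0 0;0.3 0 0 0 0;0.3 0 0 0 0;0.3 0 0 0 0;0.3 0 0 0 0';  python3 -m jog '0.3 0 0 10 0;0.3 0 0 50 0;0.3 0 0 50 0;0.3 -32 -35 0 0;0.3 -32 -35 0 0'; python3 -m jog '0.3 -33 -35 0 0;0.3 -33 -34 0 0;0.3 0 0 0 0;0.3 0 0 0 0'
```

```text
time_s: 7.22
tcp_pos: [0.6499, -0.0963, 0.0491]
ee_rot: [[0.085, -0.996, 0.005], [-0.996, -0.085, -0.0], [0.001, -0.005, -1.0]]
wrist_force: [0.3, -0.6, -0.9]
gripper_width: 0.95
gripper_force: 0.0
time_s: 7.85
tcp_pos: [0.649, -0.0958, 0.0471]
ee_rot: [[0.085, -0.996, 0.002], [-0.996, -0.085, -0.0], [0.0, -0.002, -1.0]]
wrist_force: [1.2, 0.3, 1.6]
gripper_width: 0.553
gripper_force: 30.0
time_s: 8.48
tcp_pos: [0.5829, -0.1661, 0.1571]
ee_rot: [[0.085, -0.996, -0.0], [-0.996, -0.085, 0.001], [-0.001, 0.0, -1.0]]
wrist_force: [-0.3, -0.8, -2.0]
gripper_width: 0.557
gripper_force: 30.0
time_s: 8.98
tcp_pos: [0.5181, -0.2349, 0.1567]
ee_rot: [[0.084, -0.996, 0.0], [-0.996, -0.084, 0.0], [-0.0, -0.0, -1.0]]
wrist_force: [0.4, -0.2, -1.4]
gripper_width: 0.554
gripper_force: 30.0
```

```bash
python3 -m jog '0.3 0 0 -50 0;0.3 0 0 -40 0;0.3 0 0 -14 0;0.3 0 0 0 0;0.7 0 0 0 0'; python3 -m jog '0.7 0 0 0 0;0.7 0 0 0 0;0.7 0 0 10 0;0.7 0 0 45 0;0.7 0 0 50 0'; python3 -m jog '1 5 48 0 0;1 5 48 0 0;1 5 48 0 0;1 6 48 0 0;1 6 49 0 0'; python3 -m jog '1 0 0 0 0;1 0 0 -50 0;1 0 0 -50 0;1 0 0 -11 0;1 0 0 0 0'; python3 -m jog '0.3 0 0 0 0;0.3 0 0 0 0;0.3 0 0 0 0;0.3 0 0 0 0;0.3 0 0 0 0'
```

```text
time_s: 9.6
tcp_pos: [0.5197, -0.2347, 0.0536]
ee_rot: [[0.086, -0.996, 0.002], [-0.996, -0.086, -0.001], [0.001, -0.002, -1.0]]
wrist_force: [0.1, -0.2, 0.9]
gripper_width: 0.605
gripper_force: 0.0
time_s: 10.22
tcp_pos: [0.5178, -0.235, 0.1589]
ee_rot: [[0.085, -0.996, -0.001], [-0.996, -0.085, -0.0], [-0.0, 0.001, -1.0]]
wrist_force: [1.6, 0.0, -0.1]
gripper_width: 0.701
gripper_force: 0.0
time_s: 10.85
tcp_pos: [0.5454, 0.0076, 0.1587]
ee_rot: [[0.085, -0.996, 0.002], [-0.996, -0.085, 0.0], [-0.0, -0.002, -1.0]]
wrist_force: [0.8, -0.1, -0.3]
gripper_width: 0.993
gripper_force: 0.0
time_s: 11.48
tcp_pos: [0.5458, 0.0057, 0.0471]
ee_rot: [[0.085, -0.996, 0.0], [-0.996, -0.085, -0.0], [0.0, -0.0, -1.0]]
wrist_force: [-0.8, -0.1, 0.4]
gripper_width: 1.001
gripper_force: 0.0
time_s: 12.1
tcp_pos: [0.5459, 0.0063, 0.047]
ee_rot: [[0.085, -0.996, 0.002], [-0.996, -0.085, 0.0], [-0.0, -0.002, -1.0]]
wrist_force: [1.1, 0.2, 1.4]
gripper_width: 0.551
gripper_force: 30.0
```

```bash
python3 -m jog '0.3 0 0 10 0;0.3 0 0 50 0;0.3 0 0 50 0;0.3 0 0 0 0;0.3 -21 -50 0 0'; python3 -m jog '0.3 -21 -50 0 0;0.3 -21 -50 0 0;0.3 -22 -50 0 0;0.3 -22 -49 0 0;0.3 0 0 0 0'; python3 -m jog '0.3 0 0 0 0;0.3 0 0 -50 0;0.3 0 0 -40 0;0.3 0 0 -13 0;0.3 0 0 0 0';  python3 -m jog '0.3 0 0 0 0;0.7 0 0 0 0;0.7 0 0 0 0;0.7 0 0 0 0;0.7 0 0 10 0'; python3 -m jog '0.7 0 0 45 0;0.7 0 0 50 0;0.8 0 0 0 0'
```

```text
time_s: 12.72
tcp_pos: [0.5249, -0.0425, 0.1567]
ee_rot: [[0.089, -0.996, 0.001], [-0.996, -0.089, 0.001], [-0.001, -0.001, -1.0]]
wrist_force: [-0.9, -0.3, -2.4]
gripper_width: 0.551
gripper_force: 30.0
time_s: 13.35
tcp_pos: [0.4353, -0.245, 0.1554]
ee_rot: [[0.079, -0.997, -0.003], [-0.997, -0.079, 0.001], [-0.001, 0.003, -1.0]]
wrist_force: [-0.3, -0.4, -1.9]
gripper_width: 0.556
gripper_force: 30.0
time_s: 13.98
tcp_pos: [0.4388, -0.2422, 0.0535]
ee_rot: [[0.087, -0.996, -0.001], [-0.996, -0.087, -0.0], [0.0, 0.001, -1.0]]
wrist_force: [0.0, 0.4, -1.0]
gripper_width: 0.554
gripper_force: 30.0
time_s: 14.6
tcp_pos: [0.4376, -0.2428, 0.0635]
ee_rot: [[0.084, -0.996, -0.002], [-0.996, -0.084, 0.0], [-0.0, 0.002, -1.0]]
wrist_force: [0.1, 0.6, -0.3]
gripper_width: 0.692
gripper_force: 0.0
time_s: 14.98
tcp_pos: [0.4411, -0.2438, 0.1636]
ee_rot: [[0.085, -0.996, 0.011], [-0.996, -0.085, -0.003], [0.004, -0.01, -1.0]]
wrist_force: [-0.8, 0.5, -1.3]
gripper_width: 0.747
gripper_force: 0.0
```

```bash
python3 - <<'E'
from h import *
for n in("top","scene"):
    c=r.capture(n)
    cv2.imwrite(f"pics/{n}2.png",c["pixels"][:,:,::-1])
E
```

```text
(no output)
```

View pics/scene2.png

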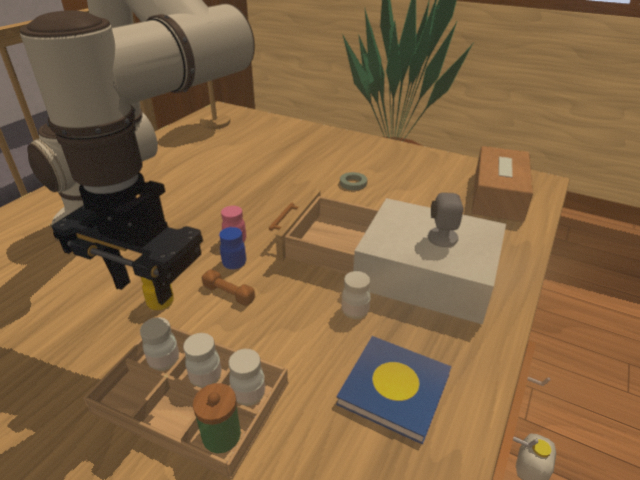

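Three jars stand in the left column of the caddy at pixels (158,345), (202,360) and (246,377). Jar A remains at (357,295), and the ring has been knocked to (352,181).

```bash
python3 -m jog '1 36 43 0 0;1 36 43 0 0;1 36 43 0 0;1 36 43 0 0;1 36 43 0 0'; python3 -m jog '1 36 43 0 0;1 0 0 0 0;1 0 0 0 0'
```

```text
time_s: 15.7
tcp_pos: [0.6182, -0.0265, 0.1567]
ee_rot: [[0.085, -0.996, -0.004], [-0.996, -0.085, -0.001], [0.0, 0.004, -1.0]]
wrist_force: [0.8, 0.3, -0.6]
gripper_width: 1.001
gripper_force: 0.0
time_s: 16.08
tcp_pos: [0.653, 0.0149, 0.1566]
ee_rot: [[0.085, -0.996, -0.004], [-0.996, -0.085, -0.001], [0.0, 0.004, -1.0]]
wrist_force: [-0.0, 0.5, 0.5]
gripper_width: 0.999
gripper_force: 0.0
```

```bash
python3 -m jog '1 2 0 -50 0;1 0 0 -50 0;1 0 0 -10 0;1 0 0 0 0;0.3 0 0 0 0'; python3 -m jog '0.3 0 0 0 0;0.3 0 0 0 0;0.3 0 0 0 0;0.3 0 0 0 0;0.3 0 0 10 0'; python3 -m jog '0.3 0 0 50 0;0.3 0 0 50 0;0.3 0 0 0 0;0.3 -30 -48 0 0;0.3 -30 -48 0 0'; python3 -m jog '0.3 -30 -48 0 0;0.3 -30 -48 0 0;0.3 -30 -48 0 0;0.3 -29 -49 0 0;0.3 -29 -49 0 0'; python3 -m jog '0.3 0 0 0 0;0.3 0 0 0 0'
```

```text
time_s: 16.7
tcp_pos: [0.6577, 0.0151, 0.0511]
ee_rot: [[0.085, -0.996, 0.004], [-0.996, -0.085, 0.001], [-0.0, -0.004, -1.0]]
wrist_force: [-0.6, -0.8, 0.7]
gripper_width: 0.951
gripper_force: 0.0
time_s: 17.32
tcp_pos: [0.6549, 0.015, 0.0576]
ee_rot: [[0.084, -0.996, -0.004], [-0.996, -0.084, -0.0], [0.0, 0.004, -1.0]]
wrist_force: [-0.4, -0.1, -1.7]
gripper_width: 0.549
gripper_force: 30.0
time_s: 17.95
tcp_pos: [0.5942, -0.0814, 0.1572]
ee_rot: [[0.086, -0.996, -0.003], [-0.996, -0.086, 0.0], [-0.001, 0.003, -1.0]]
wrist_force: [0.4, -0.8, -1.0]
gripper_width: 0.549
gripper_force: 30.0
time_s: 18.58
tcp_pos: [0.4461, -0.3237, 0.1576]
ee_rot: [[0.085, -0.996, -0.002], [-0.996, -0.085, 0.001], [-0.002, 0.002, -1.0]]
wrist_force: [0.5, 0.3, -1.0]
gripper_width: 0.548
gripper_force: 30.0
time_s: 18.82
tcp_pos: [0.4475, -0.3226, 0.1578]
ee_rot: [[0.084, -0.996, -0.002], [-0.996, -0.084, 0.001], [-0.001, 0.002, -1.0]]
wrist_force: [1.1, 0.1, -0.6]
gripper_width: 0.546
gripper_force: 30.0
```

```bash
python3 -m jog '0.3 0 0 -50 0;0.3 0 0 -40 0;0.3 0 0 -14 0;0.3 0 0 0 0;0.7 0 0 0 0'; python3 -m jog '0.7 0 0 0 0;0.7 0 0 0 0;0.7 0 0 10 0;0.7 0 0 50 0;0.7 0 0 50 0'; python3 -m jog '0.7 0 0 0 0;0.7 0 0 0 0'; python3 - <<'E'
from h import *
np.set_printoptions(precision=4,suppress=True)
c=r.capture("top");H=hsv(c)
cv2.imwrite("pics/top3.png",c["pixels"][:,:,::-1])
cv2.imwrite("pics/crop3.png",cv2.resize(c["pixels"][180:350,130:400,::-1],None,fx=2.9,fy=2.9,interpolation=cv2.INTER_CUBIC))
s=r.capture("scene");cv2.imwrite("pics/scene3.png",s["pixels"][:,:,::-1])
E
```

```text
time_s: 19.45
tcp_pos: [0.4496, -0.3227, 0.0555]
ee_rot: [[0.086, -0.996, 0.002], [-0.996, -0.086, -0.001], [0.001, -0.002, -1.0]]
wrist_force: [-0.4, 0.1, 0.3]
gripper_width: 0.606
gripper_force: 0.0
time_s: 20.08
tcp_pos: [0.448, -0.323, 0.1664]
ee_rot: [[0.085, -0.996, -0.0], [-0.996, -0.085, -0.0], [0.0, 0.0, -1.0]]
wrist_force: [1.5, -0.2, 1.1]
gripper_width: 0.703
gripper_force: 0.0
time_s: 20.32
tcp_pos: [0.4479, -0.3227, 0.1649]
ee_rot: [[0.084, -0.996, 0.001], [-0.996, -0.084, 0.0], [-0.0, -0.001, -1.0]]
wrist_force: [-0.1, 0.7, -0.9]
gripper_width: 0.697
gripper_force: 0.0
```

View pics/crop3.png

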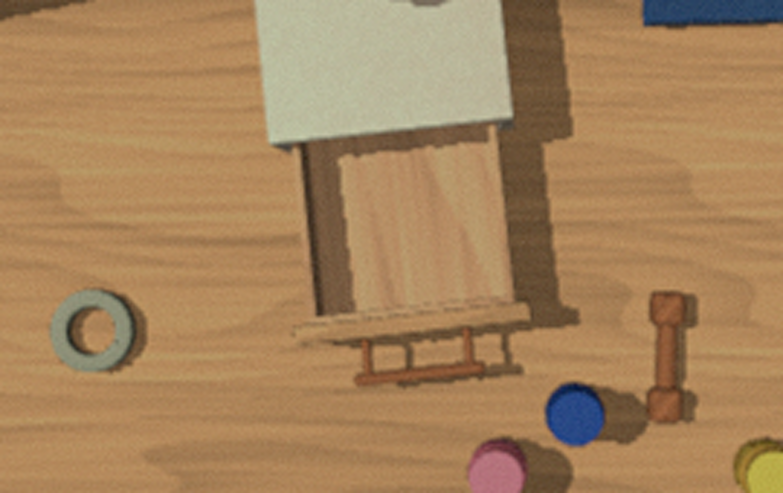

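View pics/scene3.png

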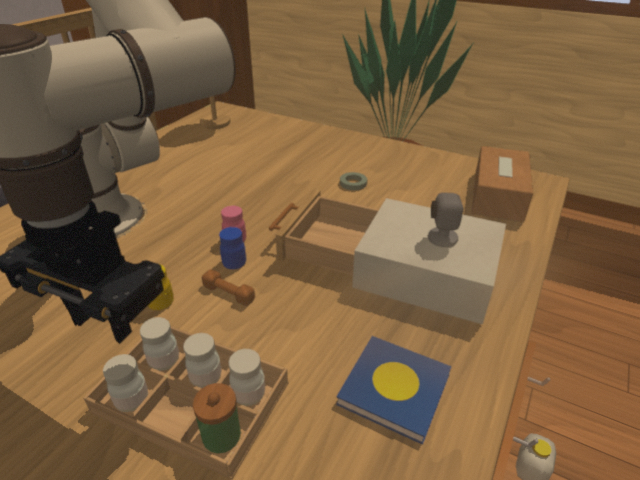

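The ring is at crop (93,330), the rattle heads are at (668,308) and (666,404), and the panel's inner top edge runs from (296,322) to (527,303). In the scene view all four jars stand in the caddy.

```bash
python3 - <<'E'
from h import *
np.set_printoptions(precision=4,suppress=True)
c=r.capture("top");s=r.capture("scene");f=lambda L:np.array(L)/2.9+[130,180]
ring=plane(c,f([(93,330)]),.012);rt=plane(c,f([(668,308),(666,404)]),.028)
print("ring",ring,"rattle",rt,rt.mean(0),np.linalg.norm(rt[0]-rt[1]),np.degrees(np.arctan2(*(rt[0]-rt[1])[::-1])))
p=plane(c,f([(296,322),(527,303)]),.078);po=plane(c,f([(296,340),(528,318)]),.078);h=plane(c,f([(357,379),(481,368)]),.056);cf=plane(c,f([(272,143),(512,121)]),.09)
for n,x in(("panel in",p),("panel out",po),("handle",h),("chestfront",cf)):
    d=x[0]-x[1];print(n,x,x.mean(0),np.linalg.norm(d),np.degrees(np.arctan2(-d[0],d[1])))
print("scene ring,rattle, handle",proj(s,np.r_[np.c_[ring,[[.016]]],np.c_[rt.mean(0)[None],[[.024]]],np.c_[h,[.056]*2]]))
E
```

```text
ring [[0.4554 0.4333]] rattle [[ 0.4702 -0.0627]
 [ 0.3889 -0.0599]] [ 0.4296 -0.0613] 0.08135847129445886 -2.03101005918745
panel in [[0.4627 0.2461]
 [0.4765 0.057 ]] [0.4696 0.1516] 0.18960074892095832 4.165114357263245
panel out [[0.4481 0.2461]
 [0.4643 0.0563]] [0.4562 0.1512] 0.19049874226996372 4.8788560667544845
handle [[0.4144 0.1991]
 [0.4225 0.0959]] [0.4184 0.1475] 0.10352251437133429 4.534480289625308
chestfront [[0.6087 0.2636]
 [0.6248 0.0678]] [0.6168 0.1657] 0.1964816298831523 4.69142015709911
scene ring,rattle, handle [[352.5218 178.2866]
 [226.3452 283.0856]
 [291.4848 202.6056]
 [268.8473 226.5064]]
```

```bash
python3 -m jog '0.7 0 26 0 -9.7;0.6 0 26 0 -9.7;0.5 0 26 0 -9.7;0.5 0 26 0 -9.7;0.5 0 26 0 -9.7'; python3 -m jog '0.5 -1 26 0 -9.7;0.5 -1 26 0 -9.7;0.5 -1 26 0 -9.7;0.5 -1 26 0 -9.7;0.5 -1 27 0 -9.7'; python3 -m jog '0.5 0 0 0 0;0.5 0 0 -50 0;0.5 0 0 -50 0;0.5 0 0 0 0'
```

```text
time_s: 21.15
tcp_pos: [0.4478, -0.192, 0.1637]
ee_rot: [[-0.694, -0.72, -0.002], [-0.72, 0.694, 0.0], [0.001, 0.001, -1.0]]
wrist_force: [0.2, -0.3, -0.3]
gripper_width: 0.505
gripper_force: 0.0
time_s: 21.78
tcp_pos: [0.4428, -0.0611, 0.1638]
ee_rot: [[-0.999, 0.043, -0.002], [0.043, 0.999, -0.0], [0.002, -0.001, -1.0]]
wrist_force: [1.0, -0.3, 0.5]
gripper_width: 0.499
gripper_force: 0.0
time_s: 22.28
tcp_pos: [0.4401, -0.0631, 0.0615]
ee_rot: [[-0.999, 0.037, -0.01], [0.037, 0.999, -0.002], [0.01, -0.002, -1.0]]
wrist_force: [-0.1, -1.2, 0.7]
gripper_width: 0.505
gripper_force: 0.0
```

```bash
python3 -m jog '0.5 1 0 -25 0;0.5 0 0 -20 0;0.5 0 0 0 0;0 0 0 0 0;0 0 0 0 0'; python3 -m jog '0 0 0 0 0;0 0 0 0 0;0 0 0 0 0'
```

```text
time_s: 22.9
tcp_pos: [0.4452, -0.0618, 0.0209]
ee_rot: [[-0.999, 0.037, 0.003], [0.037, 0.999, 0.0], [-0.003, 0.001, -1.0]]
wrist_force: [0.5, -0.5, 0.3]
gripper_width: 0.352
gripper_force: 0.0
time_s: 23.28
tcp_pos: [0.4446, -0.0618, 0.0202]
ee_rot: [[-0.999, 0.037, 0.001], [0.037, 0.999, 0.0], [-0.001, 0.0, -1.0]]
wrist_force: [-1.1, 1.2, 6.4]
gripper_width: 0.195
gripper_force: 30.1
```

```bash
python3 -m jog '0 0 0 15 0;0 0 0 50 0;0 0 0 45 0;0 28 45 0 0;0 28 45 0 0'; python3 -m jog '0 29 45 0 7;0 29 44 0 0;0 0 0 0 0;0 0 0 -30 0;0 0 0 0 0'; python3 - <<'E'
from h import *
print(r.sense()["tcp_pos"])
for n in("top","scene"):
    c=r.capture(n);cv2.imwrite(f"pics/{n}4.png",c["pixels"][:,:,::-1])
c=c["pixels"][130:330,200:460,::-1];cv2.imwrite("pics/crop4.png",cv2.resize(c,None,fx=2.9,fy=2.9,interpolation=cv2.INTER_CUBIC))
E
```

```text
time_s: 23.9
tcp_pos: [0.5008, 0.0289, 0.1305]
ee_rot: [[-0.999, 0.039, 0.002], [0.039, 0.999, 0.001], [-0.002, 0.001, -1.0]]
wrist_force: [0.4, -0.1, -0.2]
gripper_width: 0.198
gripper_force: 30.0
time_s: 24.52
tcp_pos: [0.5556, 0.1157, 0.0971]
ee_rot: [[-0.996, -0.084, -0.007], [-0.084, 0.996, -0.003], [0.007, -0.002, -1.0]]
wrist_force: [0.3, -0.4, -0.5]
gripper_width: 0.201
gripper_force: 30.0
[0.55564627 0.11568299 0.09710989]
```

View pics/crop4.png

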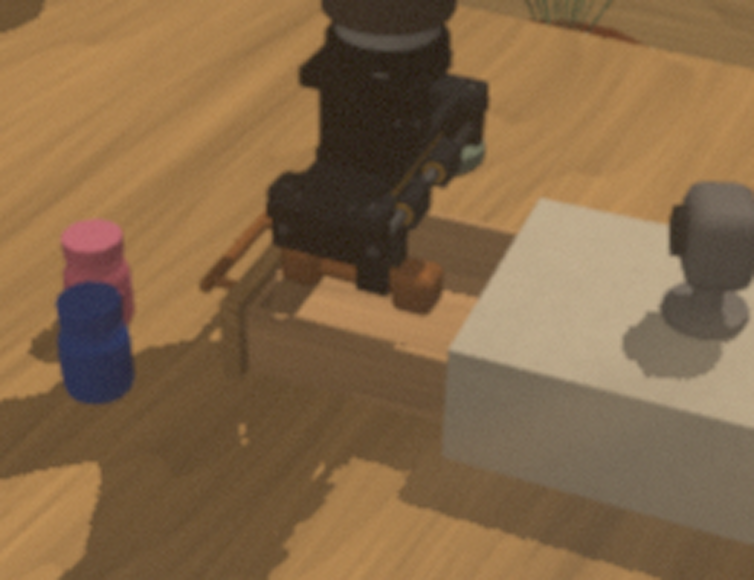

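The rattle is held level inside the drawer opening, with heads at crop pixels (300,263) and (417,283), clear of the panel and the chest edge.

```bash
python3 -m jog '0 2 1 -30 0;0 0 0 -18 0;0 0 0 -5 0;0 0 0 0 0;0.34 0 0 0 0'; python3 -m jog '0.34 0 0 0 0;0.34 0 0 0 0;0.34 0 0 15 0;0.34 0 0 45 0;0.34 0 0 50 0'; python3 -m jog '0.6 0 0 0 0;1 0 0 0 0'
```

```text
time_s: 25.25
tcp_pos: [0.561, 0.1184, 0.0479]
ee_rot: [[-0.996, -0.085, 0.002], [-0.085, 0.996, 0.001], [-0.002, 0.001, -1.0]]
wrist_force: [0.3, -0.3, -0.2]
gripper_width: 0.247
gripper_force: 0.0
time_s: 25.88
tcp_pos: [0.56, 0.118, 0.1583]
ee_rot: [[-0.996, -0.085, -0.001], [-0.085, 0.996, -0.001], [0.001, -0.001, -1.0]]
wrist_force: [0.6, 0.8, -0.3]
gripper_width: 0.343
gripper_force: 0.0
time_s: 26.12
tcp_pos: [0.5599, 0.1181, 0.1572]
ee_rot: [[-0.996, -0.084, 0.001], [-0.084, 0.996, 0.001], [-0.001, 0.001, -1.0]]
wrist_force: [-0.1, -1.2, -0.4]
gripper_width: 0.486
gripper_force: 0.0
```

```bash
python3 - <<'E'
from h import *
c=r.capture("top");H=hsv(c);m=np.zeros(H.shape[:2],np.uint8);m[255:335,120:215]=H[255:335,120:215,1]<85
for a,ce,bb,k in comps(m,80,3000):
    (x,y),R=cv2.minEnclosingCircle(np.argwhere(k)[:,::-1].astype(np.float32)); print(a,ce,bb,(x,y),R,plane(c,(x,y),.012))
cv2.imwrite("pics/crop5.png",cv2.resize(c["pixels"][180:350,130:400,::-1],None,fx=2.9,fy=2.9,interpolation=cv2.INTER_CUBIC))
E
python3 -m jog '1 -11 35 0 10;1 -11 35 0 10;1 -12 35 0 10;1 -12 35 0 10;1 -12 35 0 10'
```

```text
time_s: 26.8
tcp_pos: [0.5011, 0.2936, 0.155]
ee_rot: [[-0.571, -0.821, -0.002], [-0.821, 0.571, -0.002], [0.003, 0.001, -1.0]]
wrist_force: [0.5, -0.3, -0.2]
gripper_width: 0.985
gripper_force: 0.0
```

View pics/crop5.png

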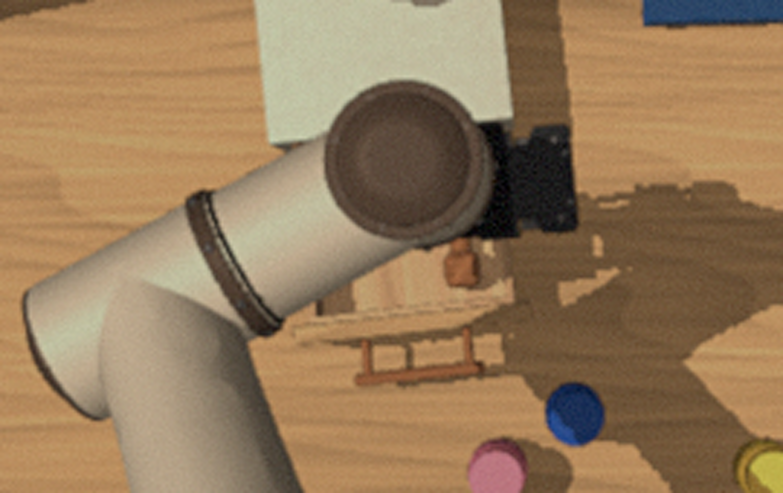

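The arm hides the ring in this view. One rattle head shows inside the drawer at crop (461,267).

```bash
python3 -m jog '1 -11 35 0 10;1 -12 35 0 10;1 -12 35 0 10;1 -12 35 0 10;1 0 0 0 0'; python3 -m jog '1 0 0 -50 0;1 0 0 0 0'; python3 - <<'E'
from h import *
c=r.capture("scene");cv2.imwrite("pics/crop6.png",cv2.resize(c["pixels"][110:260,230:450,::-1],None,fx=3.5,fy=3.5,interpolation=cv2.INTER_CUBIC))
c=r.capture("top");cv2.imwrite("pics/top6.png",c["pixels"][:,:,::-1])
E
```

```text
time_s: 27.42
tcp_pos: [0.4539, 0.4347, 0.1547]
ee_rot: [[0.088, -0.996, -0.002], [-0.996, -0.088, -0.002], [0.002, 0.002, -1.0]]
wrist_force: [0.5, -0.1, 0.2]
gripper_width: 1.001
gripper_force: 0.0
time_s: 27.68
tcp_pos: [0.4531, 0.4295, 0.1018]
ee_rot: [[0.082, -0.997, -0.007], [-0.997, -0.082, -0.009], [0.009, 0.008, -1.0]]
wrist_force: [-0.3, -0.7, 0.3]
gripper_width: 1.001
gripper_force: 0.0
```

View pics/crop6.png

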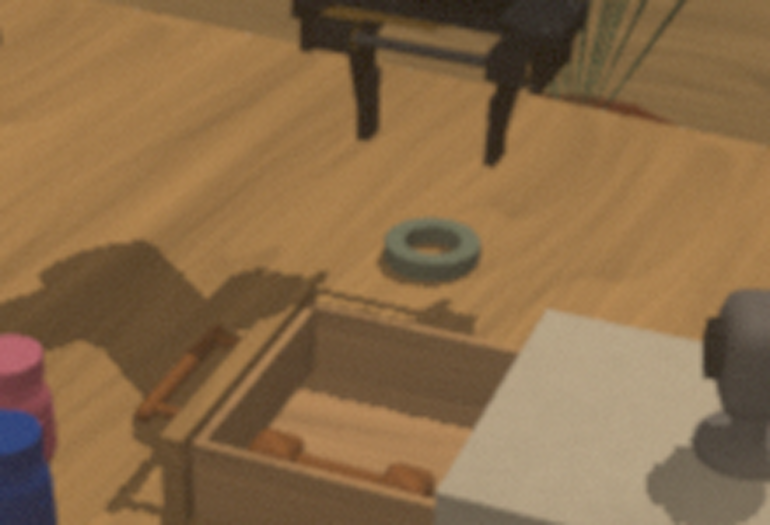

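The ring centre is at crop (432,243), which is scene (353.4,179.4) and agrees with the prediction. The rattle lies in the drawer at crop (340,462).

```bash
python3 -m jog '1 0 0 0 0;1 0 0 -40 0;1 0 0 -25 0;1 0 0 0 0;1 0 0 0 0'
```

```text
time_s: 28.4
tcp_pos: [0.4562, 0.4342, 0.0436]
ee_rot: [[0.085, -0.996, 0.002], [-0.996, -0.085, 0.003], [-0.002, -0.003, -1.0]]
wrist_force: [-0.3, -0.4, 0.5]
gripper_width: 1.001
gripper_force: 0.0
```

```bash
python3 -m jog '1 0 0 -18 0;1 0 0 -13 0;1 0 0 0 0;0.5 0 0 0 0;0.5 0 0 0 0'; python3 -m jog '0.5 0 0 0 0;0.5 0 0 0 0;0.5 0 0 0 0'
```

```text
time_s: 29.02
tcp_pos: [0.4552, 0.4331, 0.0106]
ee_rot: [[0.085, -0.996, 0.0], [-0.996, -0.085, 0.0], [-0.0, -0.0, -1.0]]
wrist_force: [-0.9, 0.3, 0.1]
gripper_width: 0.853
gripper_force: 0.0
time_s: 29.4
tcp_pos: [0.4552, 0.4331, 0.0107]
ee_rot: [[0.085, -0.996, 0.0], [-0.996, -0.085, 0.0], [-0.0, -0.0, -1.0]]
wrist_force: [-0.1, -0.0, -0.3]
gripper_width: 0.822
gripper_force: 30.0
```

```bash
python3 -m jog '0.5 0 0 15 0;0.5 0 0 55 0;0.5 0 0 55 0;0.5 0 0 0 0;0.5 15 -49 0 0'; python3 -m jog '0.5 16 -49 0 0;0.5 16 -49 0 0;0.5 16 -49 0 0;0.5 16 -50 0 0;0.5 0 0 0 0'; python3 -m jog '0.5 0 0 -35 0;0.5 0 0 0 0;0.5 0 0 0 0'; python3 - <<'E'
from h import *
c=r.capture("scene");cv2.imwrite("pics/crop7.png",cv2.resize(c["pixels"][110:300,230:450,::-1],None,fx=3.1,fy=3.1,interpolation=cv2.INTER_CUBIC))
E
```

```text
time_s: 30.02
tcp_pos: [0.4699, 0.3861, 0.1366]
ee_rot: [[0.088, -0.996, 0.002], [-0.996, -0.088, 0.003], [-0.003, -0.002, -1.0]]
wrist_force: [0.4, -0.9, -0.8]
gripper_width: 0.822
gripper_force: 30.0
time_s: 30.65
tcp_pos: [0.5342, 0.1837, 0.1354]
ee_rot: [[0.08, -0.997, -0.001], [-0.997, -0.08, -0.001], [0.001, 0.001, -1.0]]
wrist_force: [-0.0, -0.2, -0.6]
gripper_width: 0.825
gripper_force: 30.0
time_s: 31.02
tcp_pos: [0.5346, 0.1879, 0.1013]
ee_rot: [[0.086, -0.996, 0.001], [-0.996, -0.086, 0.0], [-0.0, -0.001, -1.0]]
wrist_force: [-0.3, 0.3, -0.5]
gripper_width: 0.826
gripper_force: 30.0
```

View pics/crop7.png

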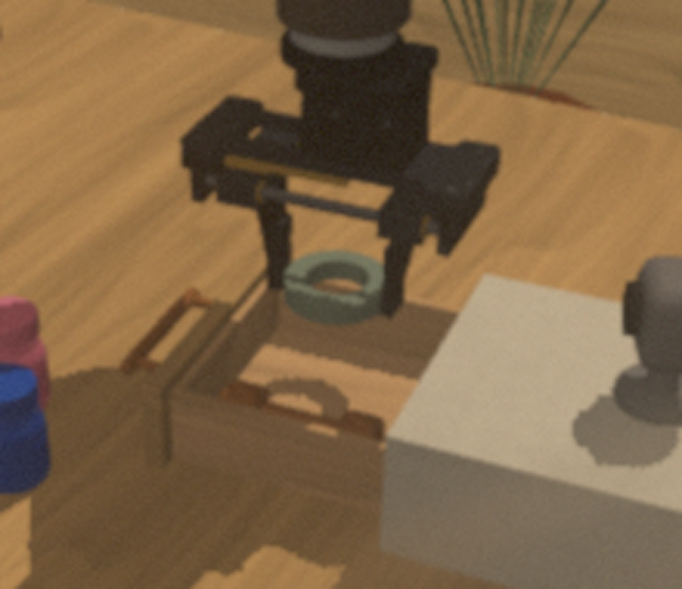

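The ring is held over the drawer at crop (335,285), clear of the panel, the chest edge and the rattle at (305,410).

```bash
python3 -m jog '0.5 2 -1 -30 0;0.5 0 0 -25 0;0.5 0 0 -7 0;0.5 0 0 0 0;0.92 0 0 0 0'; python3 -m jog '0.92 0 0 0 0;0.92 0 0 0 0;0.92 0 0 10 0;0.92 0 0 45 0;0.92 0 0 50 0'
```

```text
time_s: 31.7
tcp_pos: [0.5371, 0.1868, 0.04]
ee_rot: [[0.085, -0.996, 0.002], [-0.996, -0.085, 0.001], [-0.001, -0.003, -1.0]]
wrist_force: [-0.1, -0.2, -0.4]
gripper_width: 0.874
gripper_force: 0.0
time_s: 32.33
tcp_pos: [0.5359, 0.1858, 0.1449]
ee_rot: [[0.085, -0.996, -0.001], [-0.996, -0.085, -0.001], [0.001, 0.001, -1.0]]
wrist_force: [1.4, 0.8, -0.1]
gripper_width: 0.918
gripper_force: 0.0
```

```bash
python3 -m jog '0.92 -18 -5 5 -10;0.5 -18 -5 5 -10;0 -18 -5 0 -10;0 -18 -5 0 -10;0 -18 -5 0 -10'; python3 -m jog '0 -18 -5 0 -10;0 -18 -5 0 -10;0 -18 -4 0 -10;0 -18 -3 0 -10;0 0 0 0 0'; python3 -m jog '0 0 0 0 0;0 0 0 -50 0;0 0 0 -50 0;0 0 0 0 0';python3 - <<'E'
from h import *
c=r.capture("top");cv2.imwrite("pics/top8.png",c["pixels"][:,:,::-1])
c=r.capture("scene");cv2.imwrite("pics/crop8.png",cv2.resize(c["pixels"][110:300,200:450,::-1],None,fx=3.1,fy=3.1,interpolation=cv2.INTER_CUBIC))
E
```

```text
time_s: 32.95
tcp_pos: [0.4458, 0.1609, 0.1544]
ee_rot: [[-0.713, -0.701, 0.001], [-0.701, 0.713, 0.001], [-0.001, -0.0, -1.0]]
wrist_force: [-0.3, 0.3, -0.3]
gripper_width: 0.549
gripper_force: 0.0
time_s: 33.58
tcp_pos: [0.3736, 0.1439, 0.1543]
ee_rot: [[-0.996, -0.087, 0.001], [-0.087, 0.996, 0.001], [-0.001, 0.001, -1.0]]
wrist_force: [-0.7, 0.2, 0.6]
gripper_width: 0.029
gripper_force: 0.0
time_s: 34.08
tcp_pos: [0.3729, 0.1425, 0.0511]
ee_rot: [[-0.996, -0.085, -0.006], [-0.085, 0.996, -0.006], [0.007, -0.006, -1.0]]
wrist_force: [0.8, 0.4, -0.0]
gripper_width: 0.006
gripper_force: 0.0
```

View pics/crop8.png

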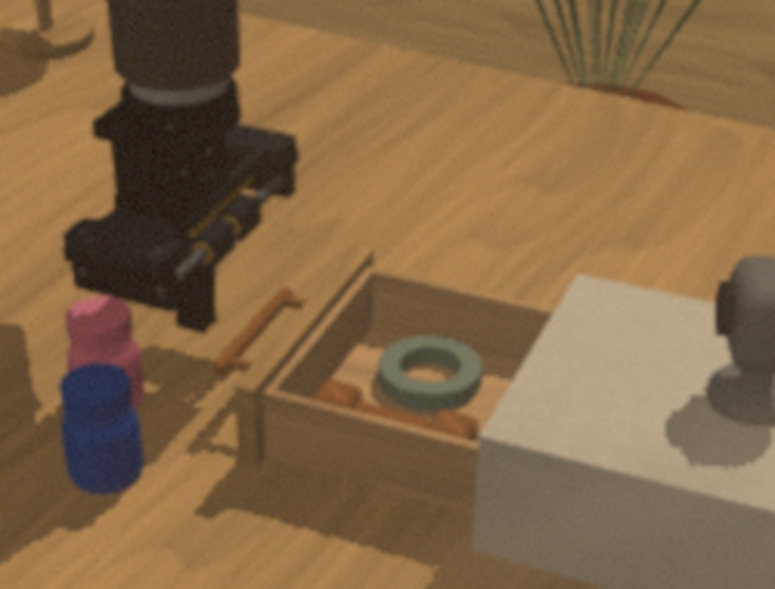

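Both items lie in the drawer, ring at crop (430,370) and rattle at (395,408). The closed fingers at (197,305) are in front of the handle bar at (255,330).

```bash
python3 -m jog '0 0 0 -4 0;0 12 1 0 0;0 10 1 0 0;0 10 1 0 0;0 12 1 0 0'; python3 -m jog '0 12 1 0 0;0 12 1 0 0;0 12 1 0 0;0 12 1 0 0;0 12 1 0 0'; python3 -m jog '0 12 1 0 0;0 12 1 0 0;0 12 1 0 0;0 12 1 0 0;0 0 0 0 0'
```

```text
time_s: 34.8
tcp_pos: [0.4187, 0.1481, 0.0496]
ee_rot: [[-0.996, -0.084, -0.0], [-0.084, 0.996, -0.0], [0.0, -0.0, -1.0]]
wrist_force: [-0.9, 1.5, 1.6]
gripper_width: 0.006
gripper_force: 0.7
time_s: 35.42
tcp_pos: [0.4789, 0.1531, 0.0494]
ee_rot: [[-0.996, -0.085, -0.0], [-0.085, 0.996, -0.0], [0.0, -0.0, -1.0]]
wrist_force: [-1.4, 1.2, -0.2]
gripper_width: 0.002
gripper_force: 0.7
time_s: 36.05
tcp_pos: [0.5276, 0.1573, 0.0496]
ee_rot: [[-0.996, -0.084, 0.002], [-0.084, 0.996, 0.0], [-0.002, 0.0, -1.0]]
wrist_force: [0.3, -0.2, 0.4]
gripper_width: 0.003
gripper_force: 0.0
```

```bash
python3 -m jog '0 8 1 0 0;0 8 1 0 0;0 6 0 0 0;0 4 0 0 0;0 0 0 0 0'; python3 - <<'E'
from h import *
c=r.capture("top")
c=r.capture("scene");cv2.imwrite("pics/crop9.png",cv2.resize(c["pixels"][110:330,200:520,::-1],None,fx=2.4,fy=2.4,interpolation=cv2.INTER_CUBIC))
E
```

```text
time_s: 36.67
tcp_pos: [0.5528, 0.1593, 0.0496]
ee_rot: [[-0.996, -0.085, 0.001], [-0.085, 0.996, 0.0], [-0.001, 0.0, -1.0]]
wrist_force: [-0.1, 0.1, 0.7]
gripper_width: 0.003
gripper_force: 0.0
```

View pics/crop9.png

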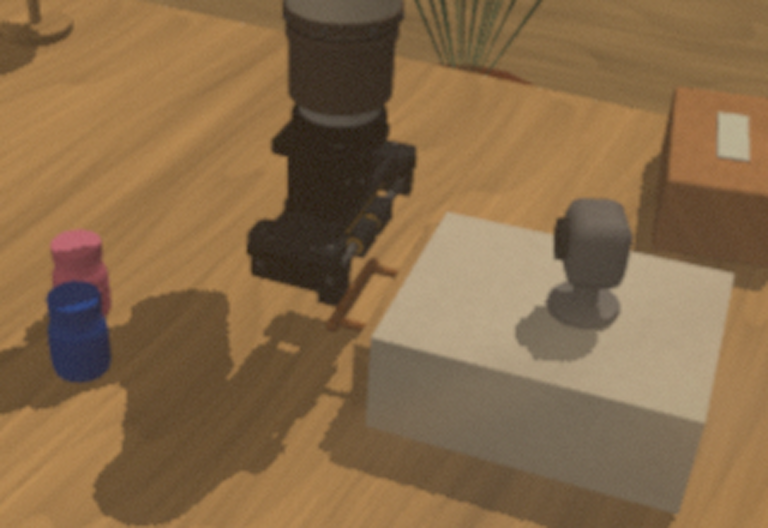

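The drawer is almost shut, with the front panel close to the chest face at crop (365,335).

```bash
python3 -m jog '0 3 0 0 0;0 3 0 0 0;0 3 0 0 0;0 0 0 0 0'
```

```text
time_s: 37.28
tcp_pos: [0.5538, 0.1581, 0.049]
ee_rot: [[-0.996, -0.083, -0.015], [-0.083, 0.997, -0.004], [0.015, -0.003, -1.0]]
wrist_force: [-18.6, 6.5, 12.4]
gripper_width: 0.005
gripper_force: 9.2
```

```bash
python3 -m jog '0 3 0 0 0;0 0 0 0 0;0 -25 -2 0 0;0 -50 -4 0 0;0 -20 -2 0 0'; python3 -m jog '0 0 0 60 0;0 0 -40 40 0;0 0 -50 0 0;0 0 -50 0 0;0 0 -50 0 0'; python3 -m jog '0 0 -50 0 0;0 0 -50 0 0;0 0 0 0 0;0 0 0 0 0'; python3 - <<'E'
from h import *
c=r.capture("top");cv2.imwrite("pics/crop10.png",cv2.resize(c["pixels"][100:360,140:500,::-1],None,fx=2.2,fy=2.2,interpolation=cv2.INTER_CUBIC))
c=r.capture("scene");cv2.imwrite("pics/scene10.png",c["pixels"][:,:,::-1])
E
```

```text
time_s: 37.9
tcp_pos: [0.4669, 0.1504, 0.0496]
ee_rot: [[-0.996, -0.085, -0.001], [-0.085, 0.996, -0.0], [0.001, -0.0, -1.0]]
wrist_force: [0.5, -0.1, 0.0]
gripper_width: 0.005
gripper_force: 0.0
time_s: 38.52
tcp_pos: [0.4694, -0.0403, 0.1502]
ee_rot: [[-0.996, -0.085, 0.002], [-0.085, 0.996, 0.0], [-0.002, 0.0, -1.0]]
wrist_force: [1.3, -0.0, 0.5]
gripper_width: 0.006
gripper_force: 0.0
time_s: 39.02
tcp_pos: [0.4692, -0.1389, 0.1496]
ee_rot: [[-0.996, -0.084, 0.0], [-0.084, 0.996, 0.0], [-0.0, 0.0, -1.0]]
wrist_force: [-0.4, 0.7, 0.4]
gripper_width: 0.002
gripper_force: 0.0
```

View pics/crop10.png

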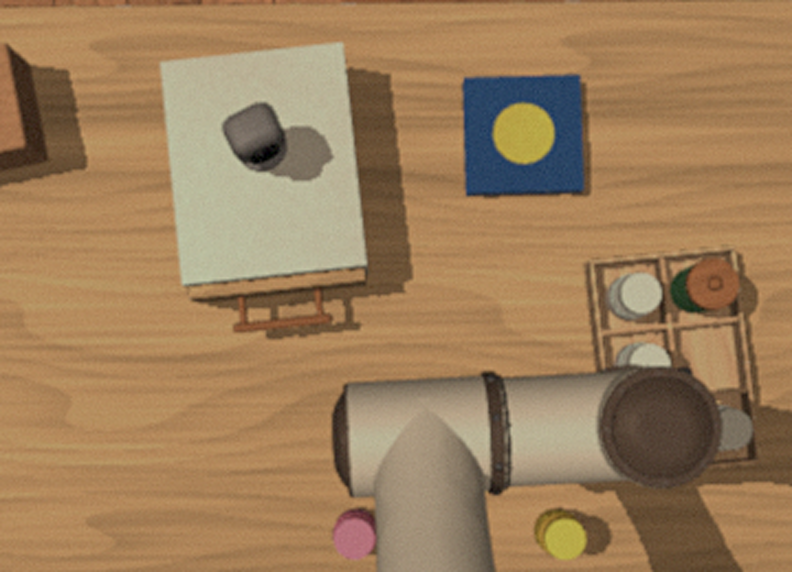

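View pics/scene10.png

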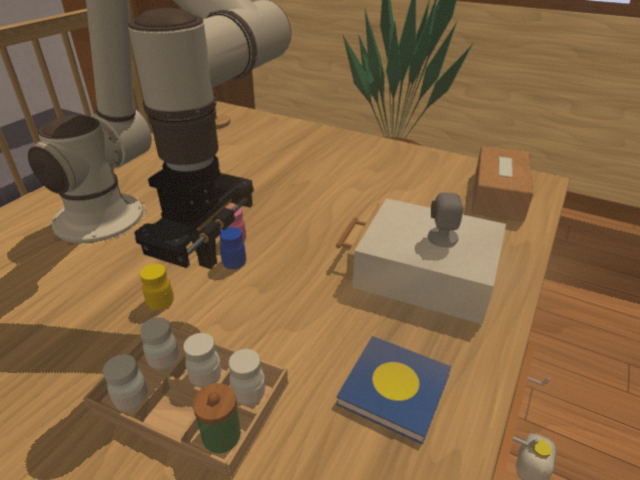

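All four jars stand in the caddy, the drawer panel sits flush against the chest, and the monitor, book and look-alikes are where they were. The arm touches nothing.

```bash
python3 -c "
from station import r
print(r.finish_job())"
```

```text
the job is handed in; nothing more can be done
None
```

The job is handed in: all four jars stand upright in their own caddy cells, and the rattle and teething ring are in the drawer, which is pushed shut to its stop; the cotton-pad jar, monitor, book and coloured look-alikes were left alone.

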